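# Tighten the baby monitor's wing nut with a fingertip

## Robot

A 6-joint arm with a two-finger parallel gripper is mounted at the origin on the work surface. World frame = base frame: x ahead of the robot, y to its left, z up, the work surface at z = 0. Lengths are in mm, angles in rad, forces in N, time in s.
With the tool pointing down it reaches from about 300 to 850 mm from the base axis. Payload 4.2 kg.
Tool frame: the origin (TCP) lies at the very end of the fingers, on their centre line; the grasp point (between the pads) lies 19 mm behind it; z points along the fingers, y is the direction in which the jaws open and shut (so a half turn about z gives the same grasp; the last joint's range is limited). The gripper opens to 91 mm and grips with 3 to 60 N. Pads are 32 mm wide; open, the fingers measure 118 mm over their backs; the gripper's body (76 mm by 178 mm) begins 60 mm behind the grasp point.
Start: joints at [1.144, 0.32, 1.565, -0, 1.257, -0.02], TCP at [227.516, 528.091, 213.976] pointing down, gripper open.
Joint ranges: [-3.11, 3.11], [-0.84, 2.01], [0.21, 2.61], [-1.34, 4.49], [0.05, 2.63], [-2.56, 2.56]. Speed limits (rad/s): [2.57, 2.57, 3.14, 3.14, 3.14, 3.14].

## Interface

Orientations are given as a unit quaternion [w, x, y, z].
In Python, from rig import r, cams, job gives the robot as it stands. The module is installed in compiled form; this text tells all that it offers.
- The arm moves only by the shell command python3 -m pendant 'ROWS' [OPENING]. ROWS is JSON, a list of rows, each a list of 6 numbers: the shift along the world's x, y, z in mm, then the turn, a rotation vector about the world's x, y, z in degrees. In form: [[tx, ty, tz, ax, ay, az], ...]. A call has 1 to 10 rows; each row is the pose to reach, as a shift and turn from the pose commanded when the call began; what a row does not reach only later rows make up. A row lasts 1/12 s, in which the tool goes at most 41.7 mm and 7.16 degrees, less where a joint would pass 70% of its speed; a pose out of reach is approached as far as the arm can. A call with a gripper value outside its range is refused whole. OPENING is the opening, from 0 (shut) to 1 (fully open), set as the call begins (- or left out, the last holds). The fingers move at their own pace and stop on an object; the grip force is fixed at half the most. Time passes only in rows, so rows that repeat a pose let the fingers close. It gives the time, the measured TCP pose, the force and the opening at its end, in the units of the state.
- r.get_obs(): the state, without advancing time (a new reading comes with each control period).
- cams.read_camera(name): name is "scene" or "side" or "wrist"; returns a dict with "frame" (384x512x3 uint8, blue, green, red), "intrinsics" (3x3 intrinsics, pixels), "dist" ([k1, k2, p1, p2, k3] as OpenCV has them; the pictures are not rectified), "origin" and "attitude" of the camera in the world; the wrist camera has in their place "tool_from_camera" (4x4, takes a point from camera to tool coordinates, whose origin is the TCP and whose axes are the flange's). Camera axes: x right, y down, z forward; pixel columns grow to the right and rows downward; lengths in mm; the calibration is good to about 2 mm. A picture is of the moment at which its call begins: read the wrist's pose just before it. There is no depth.
- job.hand_in(): hands the job in, once; it reports no verdict.
The state is a dict: "time_s": time; "qpos": joint angles; "joint_vel": joint speeds; "joint_torque": joint torques, N m; "position": TCP position; "tool_rot": TCP orientation; "force": force on the tool from outside, world axes, zero at the start; "moment": the same for the moment, N m; "grip_width": finger opening in mm.
Only numpy, scipy, OpenCV 4.12 (cv2) and the standard library are available. Lean on these libraries where they do the work, as an engineer would, in place of code of your own. Each camera call takes 0.05 s, during which the arm holds its last target. There are 200 camera calls.

## Task

The clamp of the baby monitor has worked loose: tighten its brass wing nut clockwise (seen from above) until it will turn no further, pushing on its wings with fingertip strokes from the side, as often as it takes. Do not pinch the nut, keep off the monitor's camera, and leave the bowl, the thermometer case and the cream jar where they stand.

Things in the scene. Friction and masses are not known exactly. Their poses are not given: they have to be found in the camera images.
- bracket: clamp bracket fixed on the dresser top: white base 100 mm (x) by 270 mm (y, -55 to +215), 8 mm thick, under a dark steel clamp plate 95 mm square whose top is 12 mm above the dresser. Origin on the wing nut's axis at the dresser top; z up, y along the base towards the camera. Around the nut the -x and -y sides are open; lugs stand on the +x and +y sides.
- lug_x (a point): top middle, 44 mm above the dresser, of an upright steel lug on the clamp plate: 4 mm thick, 40 mm wide along the bracket's y, its inner face 44 mm from the nut's axis on the bracket's +x side. It stops a low fingertip from circling the nut.
- lug_y (a point): the same lug on the bracket's +y side: inner face 44 mm from the nut's axis, 40 mm wide along the bracket's x, 4 mm thick, top 44 mm above the dresser
- nut_mid (a point): on the wing nut's axis, 35 mm above the dresser, mid-height of the wings; turns with the nut, x along the wings, z up. Brass nut: two upright wings in one straight bar 70 mm long, 8 mm thick (16 mm over the middle 12 mm), 22 to 48 mm above the dresser; hub below it 26 mm wide, top at 19 mm; a steel stud end 9 mm wide shows to 56 mm. It only turns, about its upright axis
- wing_nut (a joint): angle of the wing nut in rad, growing clockwise seen from above: 0 fully loose, 9.42 (1.5 turns) tight at a hard stop; starts between 0.4 and 3.6. The wings lie at minus this angle from the bracket's x axis, so along that axis when tight (and each half turn before). Needs about 1 N at a wing; stays where left.
- cam: the white baby monitor camera: a round head 72 mm in diameter on a short stem, 172 mm from the nut's axis along the bracket's +y, top 122 mm above the dresser; fixed to the bracket. Origin under its foot, 8 mm above the dresser; it looks roughly along its -x axis.
- bowl: blue hard plastic bowl, loose, 110 mm wide at the rim, 48 mm high; origin at the centre of its underside
- thermo_case: closed grey hinged thermometer case, loose, 34 by 150 (its y) by 21.5 mm high; origin at the centre of its underside
- jar: white cream jar with an orange cap, loose, 48 mm in diameter, 55 mm high; origin at the centre of its underside

How it is judged:
By the outcome, as a careful person would: the job done as asked, in the order asked, and still so for the second after the job is handed in, with the robot touching nothing.
It also fails if it takes over 64 s, if anything falls off the work surface, if the arm or the gripper's body presses on something with over 40 N, if the wrist force passes 120 N, or if a joint passes its speed limit or range.

## Working session

There is one attempt and no reset: what is moved stays moved. The work goes in short steps, Python scripts to look and compute and a shell command to move; the robot and the scene stay as the last step left them, time stands still between calls to the robot, and variables do not carry over. Pictures are saved under pics/ and viewed, on a budget of 10 in all, crops included, one or two more only if the job needs it, and the job is handed in when it is done.

```bash
mkdir -p pics
cat > h.py <<'E'
import numpy as np, cv2
from rig import r, cams, job
from scipy.spatial.transform import Rotation as R
def cam(n):
    o=r.get_obs(); c=cams.read_camera(n)
    K=np.array(c['intrinsics']);d=np.array(c['dist'],float)
    if n=='wrist':
        q=o['tool_rot']; T=np.eye(4);T[:3,:3]=R.from_quat(np.r_[q[1:],q[0]]).as_matrix();T[:3,3]=o['position']
        M=T@np.array(c['tool_from_camera']); O,A=M[:3,3],M[:3,:3]
    else:
        O=np.array(c['origin'],float);A=np.array(c['attitude'],float)
        if A.size==4: A=R.from_quat(np.r_[A[1:],A[0]]).as_matrix()
    return dict(f=c['frame'],K=K,d=d,O=O,A=A)
def ray(c,uv):
    p=cv2.undistortPoints(np.array(uv,float).reshape(-1,1,2),c['K'],c['d']).reshape(-1,2)
    v=np.c_[p,np.ones(len(p))]@c['A'].T
    return v
def onz(c,uv,z):
    v=ray(c,uv); return c['O']+v*((z-c['O'][2])/v[:,2])[:,None]
def proj(c,P):
    P=np.atleast_2d(np.array(P,float)); rv=cv2.Rodrigues(c['A'].T)[0]
    return cv2.projectPoints(P,rv,-c['A'].T@c['O'],c['K'],c['d'])[0].reshape(-1,2)
E
python3 - <<'E'
from h import *
for n in ['scene','side','wrist']:
    c=cam(n); np.savez(f'pics/{n}0.npz',**c); print(n,c['O'].round(),c['A'].round(2).tolist())
    cv2.imwrite(f'pics/{n}0.png',c['f'])
a=[cv2.imread(f'pics/{n}0.png') for n in ['scene','side','wrist']]
cv2.imwrite('pics/all0.png',cv2.resize(np.vstack([np.hstack(a[:2]),np.hstack([a[2],a[2]*0])]),(800,600)))
print(r.get_obs())
E
```

```text
scene [1071. -265.  695.] [[0.47, 0.67, -0.58], [0.88, -0.36, 0.31], [-0.0, -0.65, -0.76]]
side [ 566. -611.  487.] [[0.99, -0.07, 0.07], [-0.1, -0.58, 0.81], [-0.02, -0.81, -0.58]]
wrist [162. 558. 385.] [[0.4, 0.89, 0.23], [0.92, -0.38, -0.1], [0.0, 0.25, -0.97]]
{'time_s': 0.15, 'qpos': array([ 1.14402919e+00,  3.20153067e-01,  1.56538572e+00, -2.10304408e-05,
        1.25738325e+00, -2.00047580e-02]), 'joint_vel': array([-0.00016832, -0.001339  , -0.00458132, -0.00057556, -0.00041533,
       -0.0007181 ]), 'joint_torque': array([-3.10154946e-04, -4.12772048e+01, -2.32155168e+01,  7.26504670e-02,
        4.33745224e-02, -9.99698500e-05]), 'position': array([227.34634497, 527.74286336, 213.31388325]), 'tool_rot': array([-1.37497948e-04,  2.01978752e-01,  9.79389678e-01, -6.50388686e-04]), 'force': array([-0.85782474, -0.28698001, -0.17390469]), 'moment': array([ 0.01198345, -0.02550779, -0.01875075]), 'grip_width': 91.21346975905263}
```

View pics/all0.png

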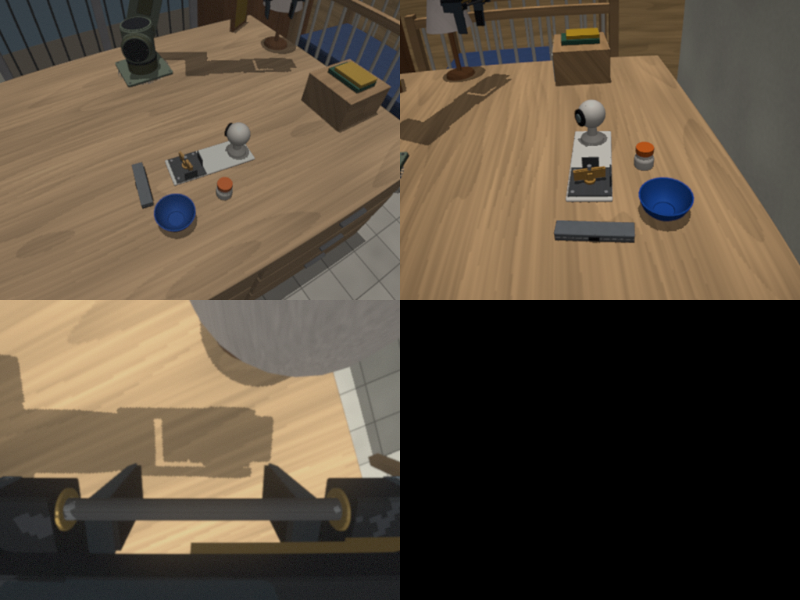

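The scene and side views show the bracket (side picture around px (243,220), scene around (265,205)), the case in front on -y, bowl and jar on +x. Now a zoomed crop of both.

Run:
```python
import cv2,numpy as np
s=cv2.imread('pics/side0.png')[110:320,190:390]; c=cv2.imread('pics/scene0.png')[140:310,160:340]
s=cv2.resize(s,None,fx=2.0*0+ 400/200,fy=2,interpolation=3)
# nut zooms
a=cv2.imread('pics/side0.png')[160:260,205:280]; b=cv2.imread('pics/scene0.png')[145:245,200:335]
A=cv2.resize(a,None,fx=5,fy=5,interpolation=2); B=cv2.resize(b,None,fx=3,fy=3,interpolation=2)
o=np.zeros((500,785,3),np.uint8); o[:500,:375]=A; o[:300,380:785]=B
cv2.imwrite('pics/z0.png',o)
```

```text
(no output)
```

View pics/z0.png

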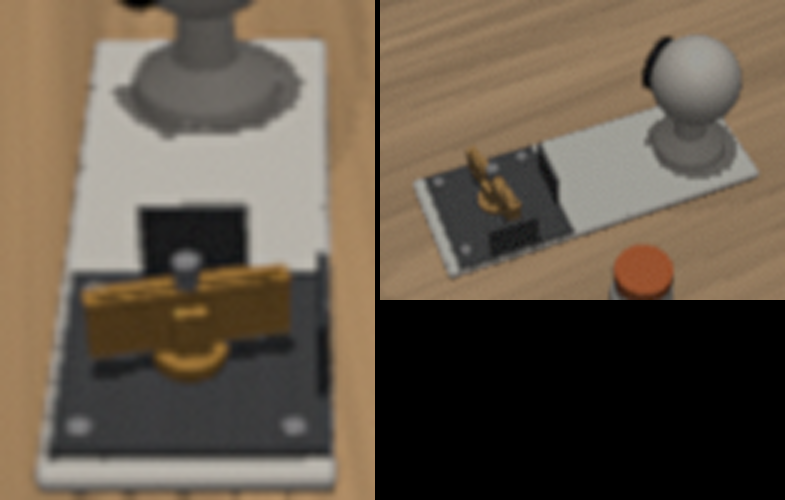

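Left (side view): nut with wings nearly along bracket x, wing-top ends at crop px (85,293) and (288,270), stud tip (186,260); base corners are clear in both views. I'll fit the bracket pose from those.

```bash
cat > fit.py <<'E'
from h import *
from scipy.optimize import least_squares
S=dict(np.load('pics/side0.npz'));C=dict(np.load('pics/scene0.npz'))
sp=lambda p:np.array(p)/5+[205,160]; cp=lambda p:(np.array(p)-[380,0])/3+[200,145]
ms=[((-50,-55,0),(40,487)),((50,-55,0),(333,487)),((-50,215,8),(98,40)),((50,215,8),(325,40)),((0,0,56),(186,258))]
mc=[((-50,-55,8),(415,183)),((50,-55,0),(452,277)),((50,215,8),(757,172)),((0,0,56),(488,168))]
def W(x,P): c,s=np.cos(x[2]),np.sin(x[2]);P=np.array(P,float);return np.c_[P[:,0]*c-P[:,1]*s+x[0],P[:,0]*s+P[:,1]*c+x[1],P[:,2]]
def res(x): return np.r_[proj(S,W(x,[m[0] for m in ms]))-sp([m[1] for m in ms]),proj(C,W(x,[m[0] for m in mc]))-cp([m[1] for m in mc])].ravel()
f=least_squares(res,[570,0,0]);
if __name__=='__main__':
    print('bracket',f.x,'res',f.fun.reshape(-1,2).round(1).tolist())
    e=onz(S,sp([(85,293),(288,270)]),48);print(e.round(1),np.linalg.norm(e[1]-e[0])); d=e[1]-e[0]
    print('wing ang in bracket',np.arctan2(d[1],d[0])-f.x[2],'mid',e.mean(0))
    # objects
    for n,c in (('side',S),('scene',C)):
        h=cv2.cvtColor(c['f'],cv2.COLOR_BGR2HSV)
        for nm,lo,hi,z in (('bowl',(105,150,40),(125,255,255),30),('cap',(2,190,120),(9,255,255),50)):
            m=cv2.inRange(h,lo,hi);k,l,s,ce=cv2.connectedComponentsWithStats(m)
            b=[i for i in range(1,k) if s[i,4]>80 and s[i,1]>120]
            for i in b: print(n,nm,s[i].tolist(),onz(c,ce[i],z).round().tolist())
    v=np.array([(555,222),(634,222),(634,242),(555,240)])*1.28-[512,0]
    print('case',onz(S,v,15).round().tolist())
E
python3 fit.py
```

```text
bracket [ 5.88094333e+02 -6.95948148e+01 -1.11137429e-01] res [[-0.6, 1.3], [1.1, 1.1], [-0.3, -0.8], [0.3, -1.3], [0.2, -0.1], [-1.1, -1.7], [-0.7, 0.6], [1.3, -0.6], [1.3, -0.8]]
[[553.1 -74.3  48. ]
 [622.  -70.4  48. ]] 69.0380921916081
wing ang in bracket 0.16805662068352561 mid [587.51512975 -72.36523201  48.        ]
side bowl [306, 228, 70, 54, 2923] [[734.0, -163.0, 30.0]]
scene bowl [198, 249, 52, 47, 1898] [[727.0, -170.0, 30.0]]
case [[511.0, -186.0, 15.0], [663.0, -203.0, 15.0], [654.0, -250.0, 15.0], [512.0, -230.0, 15.0]]
```

The bracket sits at about (588,-71), yaw -6.4°, and the wings' measured length of 69 mm agrees with the given 70. That makes the nut angle about 2.97, leaving about 6.45 rad to turn. I'll shut the fingers, fly above the nut and take a wrist look.

```bash
python3 -m pendant '[[190,-360,0,0,0,-40],[190,-360,0,0,0,-40],[190,-360,0,0,0,-40],[190,-360,0,0,0,-40],[190,-360,0,0,0,-40],[190,-360,0,0,0,-40],[190,-360,0,0,0,-40],[190,-360,0,0,0,-40],[190,-360,0,0,0,-40],[190,-360,0,0,0,-40]]' 0
python3 -m pendant '[[144,-269,-20,0,0,-23.5],[144,-269,-20,0,0,-23.5],[144,-269,-20,0,0,-23.5],[144,-269,-20,0,0,-23.5],[144,-269,-20,0,0,-23.5],[144,-269,-20,0,0,-23.5],[144,-269,-20,0,0,-23.5],[144,-269,-20,0,0,-23.5],[144,-269,-20,0,0,-23.5],[144,-269,-20,0,0,-23.5]]'
python3 - <<'E'
from h import *
c=cam('wrist');np.savez('pics/w1.npz',**c);cv2.imwrite('pics/w1.png',cv2.resize(c['f'],(768,576)))
print(proj(c,[[588,-71,56],[588,-71,48]]), c['O'])
E
```

```text
time_s: 0.98
position: [418.2, 165.4, 214.0]
tool_rot: [0.0, 0.525, 0.851, -0.0]
force: [0.7, 0.4, -0.2]
grip_width: 27.5
time_s: 1.82
position: [561.0, -101.0, 193.3]
tool_rot: [-0.001, 0.688, 0.726, -0.0]
force: [0.8, 0.5, 0.6]
grip_width: 0.6
[[287.30001831 158.64400159]
 [286.62140542 157.52501539]] [557.65945349 -27.92770271 364.9440345 ]
```

View pics/w1.png

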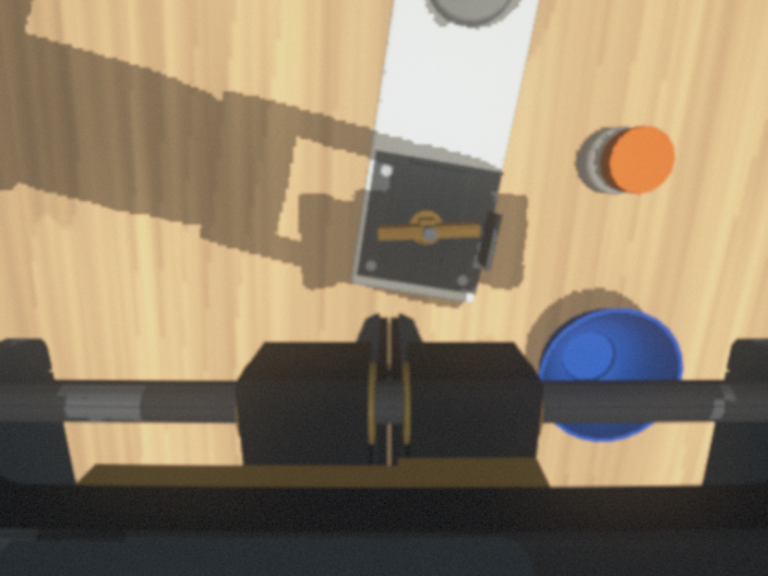

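The wrist view shows the nut stud at px (430,234), i.e. (287,156) at full scale, within 3 px of the prediction, with the wings level. I'll take the nut at (588,-69.5) and tabulate finger centres for the strokes.

Run:
```python
import numpy as np
N=np.array([588,-69.5])
for ph in [279,272,265,258,251,244,237,230,223,216,209,202,195,188,183.2,181,174,173.6,167,160,153,146,139,132,125,118,111,104,97,92]:
    a=np.radians(ph);u=np.array([np.cos(a),np.sin(a)]);n=np.array([-u[1],u[0]])
    print(ph,(N+28*u+20*n).round(1),(N+28*u+28*n).round(1),round(ph-180,1))
```

```text
279 [612.1 -94. ] [620.  -92.8] 99
272 [609.  -96.8] [617.  -96.5] 92
265 [605.5 -99.1] [613.5 -99.8] 85
258 [ 601.7 -101. ] [ 609.6 -102.7] 78
251 [ 597.8 -102.5] [ 605.4 -105.1] 71
244 [ 593.7 -103.4] [ 600.9 -106.9] 64
237 [ 589.5 -103.9] [ 596.2 -108.2] 57
230 [ 585.3 -103.8] [ 591.5 -108.9] 50
223 [ 581.2 -103.2] [ 586.6 -109.1] 43
216 [ 577.1 -102.1] [ 581.8 -108.6] 36
209 [ 573.2 -100.6] [ 577.1 -107.6] 29
202 [569.5 -98.5] [ 572.5 -106. ] 22
195 [566.1 -96.1] [ 568.2 -103.8] 15
188 [563.1 -93.2] [ 564.2 -101.1] 8
183.2 [561.2 -91. ] [561.6 -99. ] 3.2
181 [560.4 -90. ] [560.5 -98. ] 1
174 [558.1 -86.5] [557.2 -94.4] -6
173.6 [557.9 -86.3] [557.1 -94.2] -6.4
167 [556.2 -82.7] [554.4 -90.5] -13
160 [554.8 -78.7] [552.1 -86.2] -20
153 [554.  -74.6] [550.3 -81.7] -27
146 [553.6 -70.4] [549.1 -77.1] -34
139 [553.7 -66.2] [548.5 -72.3] -41
132 [554.4 -62.1] [548.5 -67.4] -48
125 [555.6 -58. ] [549.  -62.6] -55
118 [557.2 -54.2] [550.1 -57.9] -62
111 [559.3 -50.5] [551.8 -53.4] -69
104 [561.8 -47.2] [554.1 -49.1] -76
97 [564.7 -44.1] [556.8 -45.1] -83
92 [567.  -42.2] [559.  -42.5] -88
```

```bash
python3 -m pendant '[[0,0,-40,0,0,0],[0,0,-80,0,0,0],[0,0,-115,0,0,0],[0,0,-140,0,0,0],[0,0,-155,0,0,0],[0,0,-166,0,0,0],[0,0,-166,0,0,0]]'
python3 - <<'E'
from h import *
o=r.get_obs();print(o['position'],o['force'],o['qpos'].round(2))
E
```

```text
time_s: 2.45
position: [559.7, -99.1, 26.3]
tool_rot: [-0.002, 0.686, 0.727, -0.001]
force: [-0.1, -0.2, -0.3]
grip_width: 0.2
[559.68331812 -99.12873803  26.34195212] [-0.09898627 -0.24506914 -0.29061916] [-0.2   0.49  1.82  0.    0.83 -0.25]
```

```bash
python3 -m pendant '[[-1,11,0,0,0,-2],[-3.5,14.5,0,0,0,-9],[-5.5,18,0,0,0,-16],[-7,22,0,0,0,-23],[-7.5,26.5,0,0,0,-30],[-8,30.5,0,0,0,-37],[-8,34.5,0,0,0,-44],[-7,39,0,0,0,-51],[-6,43,0,0,0,-58],[-4.5,46.5,0,0,0,-65]]'
python3 -m pendant '[[2.5,4,0,0,0,-7],[5,7,0,0,0,-14],[8,10,0,0,0,-21],[8,10,0,0,0,-21]]'
python3 - <<'E'
from h import *
o=r.get_obs();print(o['position'],o['force'],o['moment'],o['qpos'].round(2))
a=cam('side');b=cam('scene');np.savez('pics/s2.npz',**a)
A=cv2.resize(a['f'][130:260,180:310],(395,395));B=cv2.resize(b['f'][110:240,190:320],(395,395));cv2.imwrite('pics/p3.png',np.hstack([A,B]))
E
```

```text
time_s: 3.28
position: [557.2, -53.9, 29.8]
tool_rot: [0.001, 0.97, 0.241, 0.001]
force: [-0.9, -1.2, -0.6]
grip_width: 0.5
time_s: 3.62
position: [565.6, -43.5, 29.6]
tool_rot: [0.0, 0.998, 0.062, 0.001]
force: [-0.5, 0.2, 0.0]
grip_width: 0.7
[565.63574542 -43.52903487  29.60587777] [-0.46617693  0.24373844  0.04350684] [-1.45972621e-01  3.73996655e-01  7.38667862e-05] [-0.1   0.48  1.83 -0.    0.83  1.35]
```

View pics/p3.png

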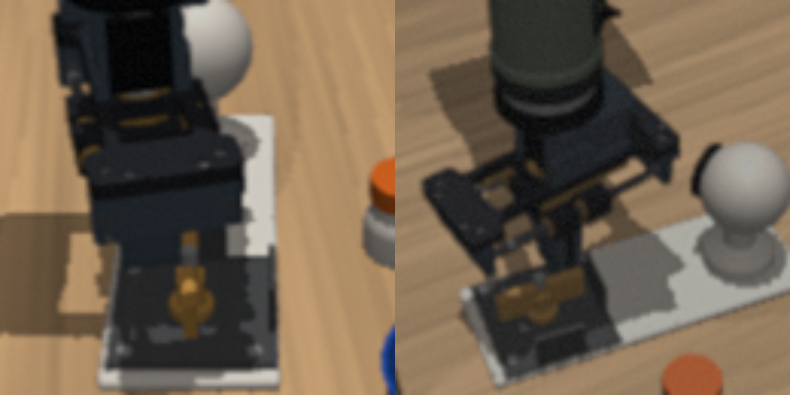

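The stroke worked: the wings now lie about along bracket y and the body is clear of the monitor. I'll push a little further so that the next entry clears lug_x, then back off, lift and swing round to the other wing.

```bash
python3 -m pendant '[[2.5,-1.5,0,0,0,-7],[6,1,0,0,0,-14],[7.5,2,0,0,0,-17],[7.5,2,0,0,0,-17],[1.5,1,0,0,0,-17],[1.5,1,35,0,0,-17],[1.5,1,72,0,0,-17],[1.5,1,72,0,0,-17]]'
python3 -m pendant '[[42,-64,0,0,0,60],[42,-64,0,0,0,60],[42,-64,0,0,0,60],[42,-64,0,0,0,60],[42,-64,0,0,0,60],[42,-64,0,0,0,60],[42,-64,0,0,0,60],[42,-64,0,0,0,60],[42,-64,0,0,0,60]]'
python3 -m pendant '[[0,0,0,0,0,60],[0,0,0,0,0,60],[0,0,0,0,0,60],[0,0,0,0,0,60],[0,0,0,0,0,60],[0,0,0,0,0,60],[0,0,0,0,0,60],[0,0,0,0,0,60],[0,0,0,0,0,60]]'
python3 -m pendant '[[0,0,0,0,0,60],[0,0,0,0,0,60],[0,0,0,0,0,60],[0,0,0,0,0,60],[0,0,0,0,0,60],[0,0,0,0,0,60],[0,0,0,0,0,60],[0,0,0,0,0,60],[0,0,0,0,0,60],[0,0,0,0,0,60]]'
cat >> h.py <<'E'
def nut(n,z=48,rad=45,tag=None):
    c=cam(n);h=cv2.cvtColor(c['f'],cv2.COLOR_BGR2HSV);m=cv2.inRange(h,(10,120,40),(26,255,255))
    v,u=np.nonzero(m);P=onz(c,np.c_[u,v],z)[:,:2];P=P[np.hypot(*(P-[588,-69.5]).T)<rad]
    w,V=np.linalg.eigh(np.cov(P.T));a=np.degrees(np.arctan2(*V[::-1,1]))%180
    print(n,len(P),'mean',P.mean(0).round(1),'len',(np.ptp(P@V[:,1])).round(1),'wing world angle mod 180:',round(a,1),'nut mod pi deg',round((-(a+6.4))%180,1))
    if tag: np.savez(f'pics/{tag}.npz',**c);cv2.imwrite(f'pics/{tag}.png',cv2.resize(c['f'],(640,480)))
E
python3 - <<'E'
from h import *
o=r.get_obs();print(o['time_s'],o['position'],o['force'],o['qpos'].round(2))
nut('wrist',tag='w4');nut('side')
E
```

```text
time_s: 4.38
position: [571.0, -43.9, 107.0]
tool_rot: [0.0, 0.996, -0.084, 0.007]
force: [0.8, -0.4, 0.6]
grip_width: 0.3
time_s: 5.13
position: [608.5, -107.6, 100.3]
tool_rot: [0.0, 0.904, 0.428, 0.001]
force: [-0.6, -0.3, 0.4]
grip_width: 0.4
time_s: 5.88
position: [608.5, -107.5, 100.3]
tool_rot: [0.001, 0.569, 0.822, 0.0]
force: [0.5, 0.6, -0.8]
grip_width: 0.1
time_s: 6.72
position: [608.5, -107.5, 100.3]
tool_rot: [0.001, 0.084, 0.996, 0.0]
force: [0.2, -0.2, -1.3]
grip_width: 0.6
6.7167 [ 608.49921469 -107.51539903  100.27372007] [ 0.20337702 -0.18819784 -1.32897028] [-0.19  0.47  1.62  0.    1.04 -1.6 ]
wrist 1326 mean [582.9 -70.3] len 69.7 wing world angle mod 180: 70.2 nut mod pi deg 103.4
side 261 mean [588.  -86.2] len 71.9 wing world angle mod 180: 77.7 nut mod pi deg 95.9
```

View pics/w4.png

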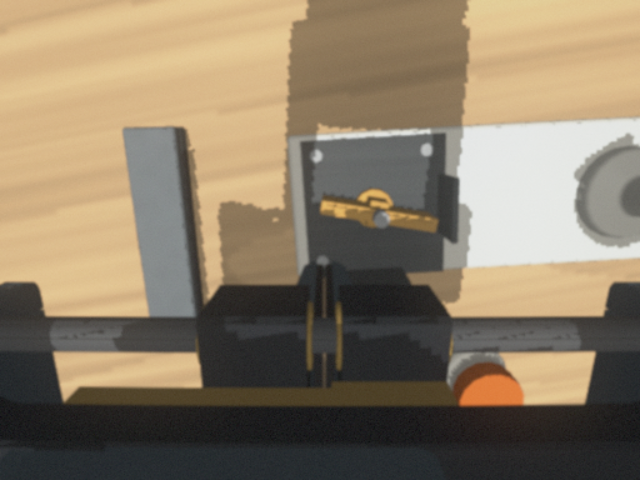

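The wrist view shows the wings at px (320,205) to (438,225), about 75° world, so the near wing sits at about 255°. The shut finger is on its +x side and clear of lug_x, so I'll lower it.

```bash
python3 -m pendant '[[0,0,-30,0,0,0],[0,0,-55,0,0,0],[0,0,-72,0,0,0],[0,0,-72,0,0,0]]'
```

```text
time_s: 7.15
position: [605.7, -106.9, 24.3]
tool_rot: [-0.004, 0.086, 0.996, 0.0]
force: [0.0, 0.7, -0.2]
grip_width: 0.2
```

```bash
python3 -m pendant '[[-5,2,0,0,0,-2],[-10.5,5,0,0,0,-9],[-15,4,0,0,0,-16],[-19,3.5,0,0,0,-23],[-23,3.5,0,0,0,-30],[-27.5,4,0,0,0,-37],[-31.5,5.5,0,0,0,-44],[-35.5,7,0,0,0,-51],[-39,9,0,0,0,-58],[-42.5,11.5,0,0,0,-65]]'
python3 -m pendant '[[-3,2.5,0,0,0,-7],[-5.5,6,0,0,0,-14],[-8,9.5,0,0,0,-21],[-10,13,0,0,0,-28],[-11,17,0,0,0,-35],[-12,21.5,0,0,0,-42],[-12.5,25.5,0,0,0,-49],[-12.5,29.5,0,0,0,-56],[-11.5,34,0,0,0,-63],[-10.5,38,0,0,0,-70]]'
python3 - <<'E'
from h import *
o=r.get_obs();print(o['time_s'],o['position'],o['force'],o['qpos'].round(2))
nut('side',tag='s5');nut('scene')
E
```

```text
time_s: 7.98
position: [566.7, -96.9, 29.5]
tool_rot: [0.002, 0.61, 0.793, 0.0]
force: [0.4, -2.6, -0.2]
grip_width: 0.4
time_s: 8.82
position: [555.9, -58.3, 29.3]
tool_rot: [0.001, 0.954, 0.299, 0.001]
force: [-0.3, -1.5, 0.3]
grip_width: 0.0
8.8167 [555.9438754  -58.29810959  29.34521537] [-0.3224681  -1.47602429  0.30131436] [-0.12  0.47  1.85 -0.    0.82  0.84]
side 253 mean [587.5 -95. ] len 49.2 wing world angle mod 180: 108.6 nut mod pi deg 65.0
scene 200 mean [601.8 -75.7] len 74.2 wing world angle mod 180: 118.3 nut mod pi deg 55.3
```

View pics/s5.png

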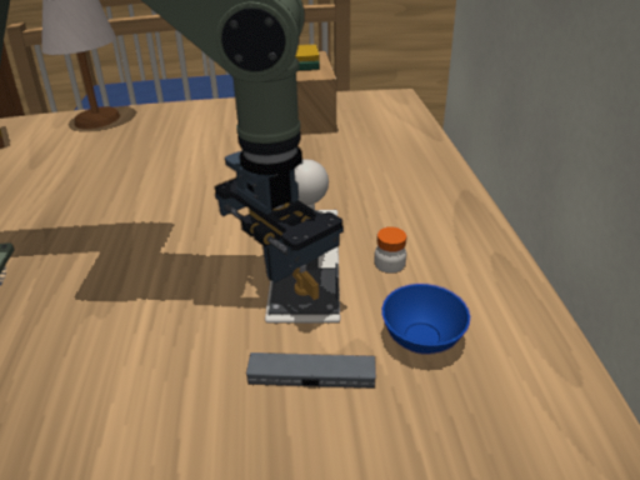

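The nut followed (wings about 120° in world axes) and every object stands where it was. I'll finish this stroke, then back off, lift and swing round as before.

```bash
python3 -m pendant '[[1.5,3.5,0,0,0,-7],[4,7.5,0,0,0,-14],[6.5,10.5,0,0,0,-21],[9,13.5,0,0,0,-28],[12.5,12.5,0,0,0,-35],[15.5,14.5,0,0,0,-42],[17,15.5,0,0,0,-45],[17,15.5,0,0,0,-45]]'
python3 -m pendant '[[-6,-1,0,0,0,0],[-6,-1,35,0,0,0],[-6,-1,72,0,0,0],[-6,-1,72,0,0,0]]'
python3 -m pendant '[[42,-64,0,0,0,60],[42,-64,0,0,0,60],[42,-64,0,0,0,60],[42,-64,0,0,0,60],[42,-64,0,0,0,60],[42,-64,0,0,0,60],[42,-64,0,0,0,60],[42,-64,0,0,0,60],[42,-64,0,0,0,60]]'
python3 -m pendant '[[0,0,0,0,0,60],[0,0,0,0,0,60],[0,0,0,0,0,60],[0,0,0,0,0,60],[0,0,0,0,0,60],[0,0,0,0,0,60],[0,0,0,0,0,60],[0,0,0,0,0,60],[0,0,0,0,0,60]]'
python3 -m pendant '[[0,0,0,0,0,60],[0,0,0,0,0,60],[0,0,0,0,0,60],[0,0,0,0,0,60],[0,0,0,0,0,60],[0,0,0,0,0,60],[0,0,0,0,0,60],[0,0,0,0,0,60],[0,0,0,0,0,60],[0,0,0,0,0,60]]'
python3 - <<'E'
from h import *
o=r.get_obs();print(o['time_s'],o['position'],o['force'],o['qpos'].round(2))
nut('wrist',tag='w6')
E
```

```text
time_s: 9.58
position: [572.4, -42.4, 28.5]
tool_rot: [-0.0, 0.996, -0.084, -0.0]
force: [-0.8, -0.7, -0.1]
grip_width: 0.4
time_s: 9.92
position: [571.1, -44.1, 107.1]
tool_rot: [0.0, 0.996, -0.084, 0.007]
force: [1.9, -0.5, 0.6]
grip_width: 0.3
time_s: 10.67
position: [608.6, -107.8, 100.4]
tool_rot: [0.0, 0.904, 0.428, 0.001]
force: [0.2, 0.3, 0.1]
grip_width: 0.5
time_s: 11.42
position: [608.6, -107.7, 100.4]
tool_rot: [0.001, 0.569, 0.822, 0.0]
force: [0.9, 0.0, 0.7]
grip_width: 0.9
time_s: 12.25
position: [608.6, -107.7, 100.4]
tool_rot: [0.001, 0.084, 0.996, -0.0]
force: [-0.3, 0.3, 0.3]
grip_width: 0.6
12.25 [ 608.57862978 -107.68466809  100.38753732] [-0.31245435  0.27904138  0.27766034] [-0.19  0.47  1.62  0.    1.04 -1.6 ]
wrist 1307 mean [582.9 -70.4] len 68.9 wing world angle mod 180: 70.0 nut mod pi deg 103.6
```

The angle matches the last pass (70.0° vs 70.2°), so that stroke gave a full half turn. Last stroke: slow down near the stop and watch the force.

```bash
python3 -m pendant '[[0,0,-30,0,0,0],[0,0,-55,0,0,0],[0,0,-72,0,0,0],[0,0,-72,0,0,0]]'
python3 -m pendant '[[-5,2,0,0,0,-2],[-10.5,5,0,0,0,-9],[-15,4,0,0,0,-16],[-19,3.5,0,0,0,-23],[-23,3.5,0,0,0,-30],[-27.5,4,0,0,0,-37],[-31.5,5.5,0,0,0,-44],[-35.5,7,0,0,0,-51],[-39,9,0,0,0,-58],[-42.5,11.5,0,0,0,-65]]'
python3 -m pendant '[[-3,2.5,0,0,0,-7],[-4.5,4.5,0,0,0,-10.5],[-5.5,6,0,0,0,-14],[-5.5,6,0,0,0,-14],[-5.5,6,0,0,0,-14]]'
python3 -m pendant '[[-1,1.5,0,0,0,-3],[-1,1.5,0,0,0,-3],[-1,1.5,0,0,0,-3]]'
python3 -m pendant '[[-1,1.5,0,0,0,-3],[-1,1.5,0,0,0,-3],[-1,1.5,0,0,0,-3]]'
```

```text
time_s: 12.63
position: [605.7, -107.0, 24.4]
tool_rot: [-0.004, 0.086, 0.996, 0.0]
force: [-0.9, 0.5, -0.9]
grip_width: 0.6
time_s: 13.47
position: [566.7, -97.0, 29.6]
tool_rot: [0.002, 0.61, 0.793, 0.0]
force: [-0.8, -3.1, 0.2]
grip_width: 0.4
time_s: 13.88
position: [561.1, -90.4, 29.2]
tool_rot: [0.001, 0.699, 0.715, 0.0]
force: [-0.3, -1.6, 0.8]
grip_width: 0.7
time_s: 14.13
position: [560.3, -89.8, 29.1]
tool_rot: [0.002, 0.717, 0.697, -0.0]
force: [-1.4, -4.8, 2.4]
grip_width: 0.6
time_s: 14.38
position: [559.4, -89.2, 29.1]
tool_rot: [0.002, 0.735, 0.678, -0.0]
force: [-0.4, -7.9, 3.7]
grip_width: 0.1
```

```bash
python3 -m pendant '[[0,2,0,0,0,0],[0,2,0,0,0,0],[0,2,0,0,0,0]]'
python3 -m pendant '[[0,2,0,0,0,0],[0,2,0,0,0,0],[0,2,0,0,0,0],[0,2,0,0,0,0]]'
python3 - <<'E'
from h import *
o=r.get_obs();print(o['position'],o['force'])
nut('side')
E
```

```text
time_s: 14.63
position: [559.4, -89.0, 29.2]
tool_rot: [0.003, 0.735, 0.678, -0.001]
force: [-2.2, -14.1, 2.5]
grip_width: 0.4
time_s: 14.97
position: [559.5, -88.8, 29.3]
tool_rot: [0.004, 0.734, 0.679, -0.002]
force: [-3.1, -20.5, 1.6]
grip_width: 0.2
[559.48961725 -88.82174808  29.29332103] [ -3.12398687 -20.4780343    1.60228997]
side 458 mean [593.9 -89.7] len 56.8 wing world angle mod 180: 19.4 nut mod pi deg 154.2
```

Force climbs to 20 N with almost no travel, which is the hard stop. I'll back off, lift, move clear and check.

```bash
python3 -m pendant '[[0,-7,0,0,0,0],[0,-16,0,0,0,0],[0,-18,0,0,0,0],[0,-18,40,0,0,0],[0,-18,80,0,0,0],[0,-18,120,0,0,0],[0,-18,150,0,0,0],[0,-18,150,0,0,0]]'
python3 -m pendant '[[-80,-10,30,0,0,0],[-80,-10,30,0,0,0],[-80,-10,30,0,0,0],[-80,-10,30,0,0,0]]'
python3 - <<'E'
from h import *
o=r.get_obs();print(o['time_s'],o['position'],o['force'])
nut('side');nut('scene')
S=cam('side');C=cam('scene');np.savez('pics/fs.npz',**S)
A=cv2.resize(S['f'][150:270,200:300],(500,600),interpolation=2);B=cv2.resize(C['f'][150:310,195:295],(300,480),interpolation=2)
im=np.zeros((600,800,3),np.uint8);im[:,:500]=A;im[:480,500:]=B;cv2.imwrite('pics/f.png',im)
E
```

```text
time_s: 15.68
position: [562.6, -101.2, 185.3]
tool_rot: [0.005, 0.736, 0.677, 0.005]
force: [1.0, -1.3, 0.3]
grip_width: 0.1
time_s: 16.02
position: [477.5, -110.7, 208.9]
tool_rot: [0.001, 0.736, 0.677, 0.001]
force: [0.0, -0.2, 0.5]
grip_width: 0.6
16.0167 [ 477.48896291 -110.73533723  208.89776923] [ 0.02575609 -0.15891033  0.50720522]
side 610 mean [586.3 -88.4] len 67.6 wing world angle mod 180: 174.2 nut mod pi deg 179.4
scene 131 mean [601.2 -77.2] len 75.9 wing world angle mod 180: 169.2 nut mod pi deg 4.4
```

View pics/f.png

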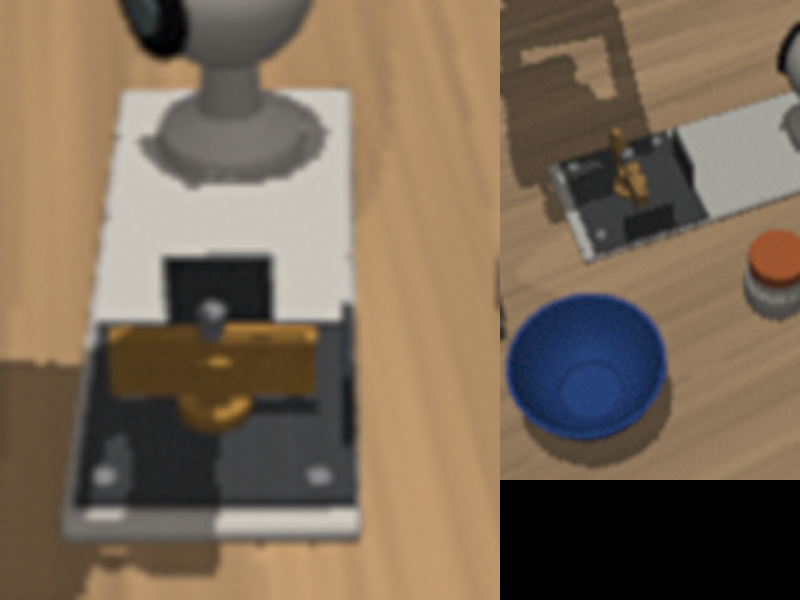

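The wings are aligned with bracket x (179.4° mod 180°), and the bowl and jar look undisturbed. I'll compare the loose objects numerically with the first pictures, then hand in.

Run:
```python
from h import *
a=np.load('pics/side0.npz')['f'];b=np.load('pics/fs.npz')['f']
for n,s in dict(bowl=np.s_[220:290,300:385],jar=np.s_[180:220,300:330],case=np.s_[275:315,195:305]).items():
    print(n,np.abs(a[s].astype(int)-b[s]).mean().round(2))
print(job.hand_in())
```

```text
bowl 9.32
jar 10.74
case 10.36
the job is handed in; nothing more can be done
None
```

Run:
```python
import numpy as np,cv2
a=np.load('pics/side0.npz')['f'];b=np.load('pics/fs.npz')['f']
g=lambda x:cv2.cvtColor(x,cv2.COLOR_BGR2GRAY).astype(np.float32)
for n,s in dict(bowl=np.s_[220:290,300:385],jar=np.s_[180:220,300:330],case=np.s_[275:315,195:305],table=np.s_[300:370,330:420]).items():
    p,q=g(a[s]),g(b[s]);print(n,np.round(cv2.phaseCorrelate(p,q,cv2.createHanningWindow(p.shape[::-1],5)),2), np.abs(p-q).mean().round(1))
```

```text
Traceback (most recent call last):
ValueError: setting an array element with a sequence. The requested array has an inhomogeneous shape after 1 dimensions. The detected shape was (2,) + inhomogeneous part.
```

Run:
```python
import numpy as np,cv2
a=np.load('pics/side0.npz')['f'];b=np.load('pics/fs.npz')['f']
g=lambda x:cv2.cvtColor(x,cv2.COLOR_BGR2GRAY).astype(np.float32)
for n,s in dict(bowl=np.s_[220:290,300:385],jar=np.s_[180:220,300:330],case=np.s_[275:315,195:305],table=np.s_[300:370,330:420]).items():
    p,q=g(a[s]),g(b[s]);print(n,cv2.phaseCorrelate(p,q,cv2.createHanningWindow(p.shape[::-1],5)), np.abs(p-q).mean())
```

```text
bowl ((0.02772948420847854, -0.03295898412473974), 0.9737114450077952) 8.985714
jar ((0.01250917712200561, -0.09189043371241112), 0.9028735526402791) 3.827199
case ((-0.11330528636761272, 0.05749551967141642), 0.9301608242591222) 10.635227
table ((0.012476774136139568, 0.036321535217126666), 1.1297744792184712) 13.430476
```

The wing nut is tightened to its hard stop, and I handed the job in at about 16 s. I turned it roughly 370° clockwise in three strokes, with the shut fingertips pushing on one side of a wing. I backed off and lifted clear between strokes.

- **Hard stop:** the wrist force rose from 8 to 20 N with only about 0.4 mm of travel.
- **Nut angle:** after I let go, the side view put the wings at 179.4° (mod 180°) to the bracket's x axis, where 180° is tight. The scene view read 4.4°, but the brass colour mask was poor in that picture.
- **Number of turns:** the half-turn count comes from the start angle I measured (2.97 rad) and from following the wings through the strokes. It isn't an independent reading.
- **Other objects:** the bowl, jar and case moved by about 0.1 px or less between the first and last side pictures. My first comparison, raw brightness differences, came out at about 10 levels. Bare table changed just as much, so I put that down to lighting. I ran the pixel-shift check on the saved pictures only after handing in.
- **Monitor:** no contact force showed up in any reading, and the gripper stayed clear of the monitor's camera in the pictures I viewed. The gripper was parked clear of everything at hand-in.

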